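# Ready the bench feeder and index the tin three notches

### The arm

A 6-joint arm with a two-finger parallel gripper is mounted at the origin on a cart in front of the work surface, level with it; the furniture and walls round the work are solid. World frame = base frame: x ahead of the robot, y to its left, z up, the work surface at z = 0. Lengths are in m, angles in rad, forces in N, time in s.
With the tool pointing down it reaches from about 0.425 to 0.95 m from the base axis. Payload 3.5 kg.
Tool frame: the origin (TCP) lies on the centre line of the jaws, within the pads' length; the fingertips stand 17 mm ahead of it and the grasp point (between the pads) lies 2 mm behind it; z points along the fingers, y is the line along which they close (so a half turn about z gives the same grasp; the last joint's range is limited). The gripper opens to 85 mm and grips with 20 to 120 N. Pads are 22 mm wide; open, the fingers measure 114 mm over their backs; the gripper's body (76 mm by 85 mm) begins 54 mm behind the grasp point. The pads swing forward as they close: fully open they stand 13 mm farther back than shut.
Start: joints at [-1.464, 0.286, 1.577, -0, 1.279, -0.15], TCP at [0.171, -0.653, 0.248] pointing down, gripper open.
Joint ranges: [-2.77, 2.77], [-0.9, 2.22], [0.21, 2.48], [-1.53, 4.67], [0.24, 2.81], [-2.84, 2.84]. Speed limits (rad/s): [2.79, 2.79, 3.14, 3.14, 3.14, 3.14].

### API

Orientations are given as a unit quaternion [x, y, z, w].
In Python, from plant import ctrl gives the robot as it stands. The module is installed in compiled form; this text tells all that it offers.
- The arm moves only by the tool drive_tool, never from a script. Its argument "moves" is a list of rows, each a list of 3 entries, a list of its own where there are three numbers: the turn, a rotation vector about the tool's x, y, z in rad, then the shift along the tool's x, y, z in m, then the finger opening in m, from 0 to 0.0854. A call has 1 to 5 rows; each row shifts and turns the commanded pose from where the row before left it, along the tool's axes as they then stand; what a row does not reach is not made up. A row lasts 1/8 s, in which the tool goes at most 62.5 mm and 10.7 degrees, less where a joint would pass 70% of its speed; a pose out of reach is approached as far as the arm can. A call with a gripper value outside its range is refused whole. The fingers move at their own pace and stop on an object; "grip_force" is the grip in N (left out, the last holds). Time passes only in rows, so rows that do not move let the fingers close. It gives the time, the measured TCP pose, the force, the opening and the grip force at its end, in the units of the state.
- ctrl.get_state(): the state, without advancing time (a new reading comes with each control period).
- ctrl.read_camera(name): name is "side" or "top" or "wrist"; returns a dict with "image" (400x640x3 uint8, red, green, blue), "fx", "fy", "cx", "cy" (pixels), "R" (3x3) and "t" (3): a world point X has camera coordinates R X + t. Camera axes: x right, y down, z forward; pixel columns grow to the right and rows downward; lengths in m; the calibration is good to about 2 mm. The wrist camera is an equidistant fisheye: a pixel r from the principal point sees the ray r / f radians off the axis. A picture is of the moment at which its call begins. There is no depth.
- ctrl.sign_off(): hands the job in; it is judged then, once.
The state is a dict: "time": time; "qpos": joint angles; "dq": joint speeds; "joint_efforts": joint torques, N m; "eef_pos": TCP position; "tcp_rot": TCP orientation; "contact_force": force on the tool from outside, world axes, zero at the start; "wrist_torque": the same for the moment, N m; "opening": opening from 0.0 (shut) to 1.0 (fully open); "finger_force": force on a finger pad.
Only numpy, scipy, OpenCV 4.12 (cv2) and the standard library are available. Lean on these libraries where they do the work, as an engineer would, in place of code of your own. Each camera call takes 0.05 s, during which the arm holds its last target. There are 200 camera calls.

### The job

Set up the bench feeder and bring the tin forward: first pull both support bars fully out towards you, then fold the upright leaf down so that it rests level on them. Then work the ratchet lever exactly three full strokes, letting it come fully back each time, so that the tin advances three notches out onto the leaf; move the tin with the lever only, without touching it, and leave the things standing around where they are.

Things in the scene. Friction and masses are not known exactly. Their poses are not given: they have to be found in the camera images.
- feeder: low wood and metal bench feeder, fixed, 205 mm long, 196 mm wide. Origin at table height, on the middle line of its feed bed, 60 mm behind the bed's front edge; x points to its back, y to its left (the lever is on its right, -y), z up; it feeds along -x. The bed's top is 35 mm above the table, 100 mm wide between low side walls (tops at 50 mm).
- support_left (a joint): left pull-out support bar, in m: 0 = in, 0.08 = fully out (a stop), growing as it slides along the feeder's -x. Stays where it is left; sliding it takes about 2 N. May start up to 12 mm out.
- support_right (a joint): right pull-out support bar (on the lever's side), the mirror image of the left one.
- support_left_knob (a point): middle of the knob (18 mm diameter, 13 mm high) on top of the left support's upright steel post (12 mm diameter, from 16 to 111 mm above the table). It is 104.5 mm above the table, at feeder y = +83 mm and, with the support in, x = -26 mm. The space in front of and behind the post is free above 25 mm, so it can be hooked from behind or pinched.
- support_right_knob (a point): the same on the right support, at feeder y = -83 mm; there the lever stands about 60 mm behind the post.
- leaf (a joint): plywood drop leaf, 100 mm wide, 95 mm long, 10 mm thick, hinged across the bed's front edge (hinge line at feeder x = -60 mm, 29 mm above the table), in rad: 0 = upright, 1.57 = level, resting on both pulled-out supports; grows as its top swings forward, away from the tin. Starts upright (-0.1 to 0.08). Light; once more than 0.3 past upright it sinks by itself with a slow damped motion, in about 2 s. Without supports it would hang down to 2.1.
- leaf_top (a point): middle of the leaf's free edge, 95 mm from the hinge line (124 mm above the table when upright).
- lever (a joint): ratchet lever on the feeder's right side, in rad: 0 = rest, leaning 23 degrees to the back; 0.8 = full stroke at its stop, leaning 23 degrees to the front. Its handle is pushed from behind towards the front (feeder -x) with about 2 to 6 N and a spring brings it back to 0 when let go. It turns about an axis along feeder y at feeder x = +20 mm, 28 mm above the table.
- lever_handle (a point): middle of the free outer part of the lever's handle, a black round bar of 14 mm diameter lying along feeder y, 140 mm from the lever's axis (157 mm above the table at rest); at feeder y = -102 mm and, at rest, x = +75 mm. The bar runs from y = -70 to -122 mm, with the 8 mm thick steel lever plate at y = -78 to -86 mm; nothing tall stands behind it.
- pusher (a joint): pusher plate behind the tin with its toothed bar, in m of travel along feeder -x, 0 at the start. A pawl on the lever drives it one notch of 0.032 m per full stroke and slips back over the teeth on the return, when the pusher stays put. A short stroke moves it less; a lever not let back misses the next tooth. Three notches = 0.096.
- hinged_tin: flat closed sheet-metal tin, 130 mm long in its own y, 91 mm wide, 28 mm high, lying lengthwise on the feed bed just behind the leaf and about 3 mm before the pusher; origin at the centre of its underside. Its top is 63 mm above the table. After three notches its middle is about 12 mm beyond the bed's front edge.
- glue_bottle: small white glue bottle with a spout cap, 34 mm diameter, 86 mm high, standing on the table; origin under its centre. Bystander.
- loupe_jar: clear round jar with a white lid, 63 mm diameter, 50 mm high; origin under its centre. Bystander.
- vial_1: small corked glass vial, 19 mm diameter, 48 mm high; origin under its centre. Bystander.
- handpiece: grey pencil-like motor handpiece lying on the table, 194 mm long in its own y, 26 mm thick; origin under its centre. Bystander.

How it is judged:
On the way, in this order (a step that is already met when the one before it is completed fails the run):
1. both supports are fully out while the leaf is still up (value of joint each of support_left, support_right above 0.07 m and value of joint leaf below 0.6 rad), for 0.1 s.
2. the leaf lies level on the supports, the pusher not yet moved (value of joint leaf between 1.5 and 1.65 rad and value of joint pusher below 0.008 m), for 0.2 s.
3. first stroke: lever forward, pusher one notch on (value of joint lever above 0.55 rad and value of joint pusher between 0.024 and 0.04 m), for 0.05 s.
4. lever back after the first stroke (value of joint lever below 0.25 rad and value of joint pusher below 0.04 m).
5. second stroke: pusher two notches on (value of joint lever above 0.55 rad and value of joint pusher between 0.056 and 0.072 m), for 0.05 s.
6. lever back after the second stroke (value of joint lever below 0.25 rad and value of joint pusher below 0.072 m).
7. third stroke: pusher three notches on (value of joint lever above 0.55 rad and value of joint pusher between 0.088 and 0.104 m), for 0.05 s.
At the end, for the whole second after the job is handed in: Supports out (70 of 80 mm or more), leaf level on them (1.5 to 1.65 rad), lever back (under 0.1 rad), pusher three notches on (96 mm, +-8 mm), the tin flat and at rest across bed and leaf, its middle 55 to 90 mm before the feeder origin (value of joint each of support_left, support_right above 0.07 m and value of joint leaf between 1.5 and 1.65 rad and value of joint lever below 0.1 rad and value of joint pusher between 0.088 and 0.104 m and x of hinged_tin in the frame of feeder between -0.09 and -0.055 m and z of hinged_tin in the frame of feeder above 0.028 m and angle between hinged_tin's own z axis and vertical below 0.12 rad and linear speed of hinged_tin below 0.02 m/s); the robot touches nothing.
It fails at once if the leaf is folded down before both supports are out (value of joint leaf above 1 rad and value of joint any of support_left, support_right below 0.06 m).
It fails at once if a fourth stroke moves the pusher past three notches (value of joint pusher above 0.108 m).
It fails at once if the robot touches the tin (contact force between any of the fingers, the arm and hinged_tin above 1.5 N).
It fails at once if a bystander is shoved or knocked over (distance of any of glue_bottle, loupe_jar, vial_1, handpiece from where it was at the start of the episode above 0.03 m).
It also fails if it takes over 61 s, if anything falls off the work surface, if the arm or the gripper's body presses on something with over 40 N, if the wrist force passes 120 N, or if a joint passes its speed limit or range.

## Working session

There is one attempt and no reset: what is moved stays moved. The work goes in short steps, Python scripts to look and compute and a tool call to move; the robot and the scene stay as the last step left them, time stands still between calls to the robot, and variables do not carry over. Pictures are saved under pics/ and viewed, at most 10 in all, crops included, and the job is handed in when it is done.

Besides the shell and the picture viewer there is one more tool, called as name([rows], argument=value, ...), one row to a line, values as JSON. drive_tool: Moves the arm, as the interface text tells. Its arguments: {"type":"object","properties":{"moves":{"type":"array","items":{"type":"array"}},"grip_force":{"type":"number"}},"required":["moves"]}

```bash
mkdir -p pics; python3 - <<'E'
from plant import ctrl
import cv2,pickle
d={n:ctrl.read_camera(n) for n in("side","top")}
pickle.dump(d,open('cam.pkl','wb'))
for n in d: cv2.imwrite(f'pics/{n}0.png',d[n]['image'][:,:,::-1]); print(n,d[n]['R'],d[n]['t'],d[n]['fx'],d[n]['cx'],d[n]['cy'])
s=ctrl.get_state();print(s['time'],s['eef_pos'],s['tcp_rot'],s['opening'])
E
```

```text
side [[-0.98911354 -0.1468502  -0.00945612]
 [-0.06364139  0.48482776 -0.87229113]
 [ 0.13268072 -0.86219317 -0.48889546]] [0.60608436 0.171509   0.8110196 ] 444.1905695051714 317.70597693618635 195.3191287281439
top [[ 0.02642243 -0.99958213 -0.01172305]
 [-0.99630631 -0.02537372 -0.08203607]
 [ 0.08170433  0.01384734 -0.99656041]] [-0.05010272  0.62186847  1.18657998] 506.42955413336097 317.0894513553391 194.68054353516942
0.1 [ 0.17141563 -0.65230844  0.2470536 ] [ 9.91768197e-01  1.28041814e-01  3.41733104e-05 -1.06628021e-03] 1.007688423370696
```

View pics/side0.png

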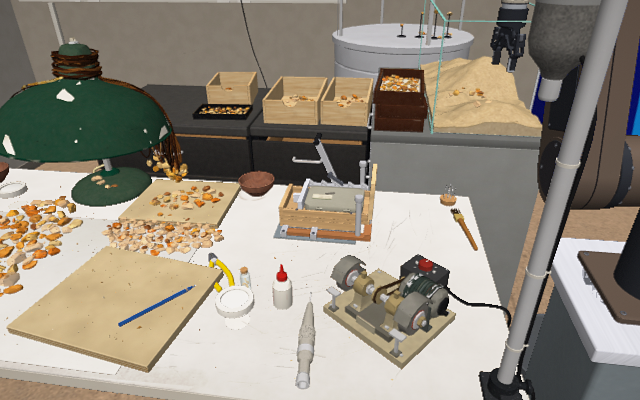

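View pics/top0.png

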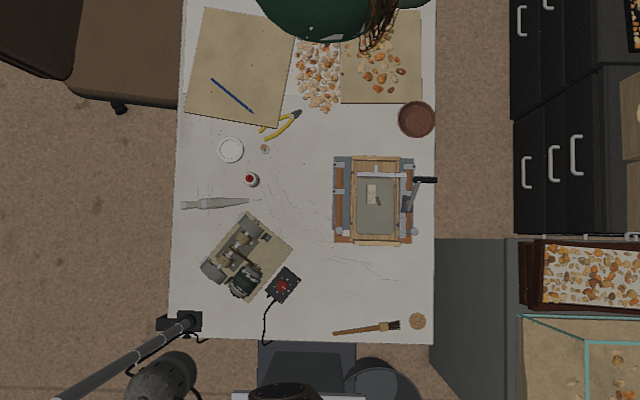

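The side view shows the feeder around (325,205), the glue bottle at (282,288), the jar at (233,305), and the handpiece at (305,345). The top view shows the feeder at (373,200) facing the robot. Its knobs are near (337,231) and (413,231), and the lever handle is near (425,180). Next I'll enlarge the feeder.

```bash
python3 - <<'E'
import cv2,pickle,numpy as np
d=pickle.load(open('cam.pkl','rb'))
a=d['top']['image'][145:255,320:445,::-1]; b=d['side']['image'][130:250,265:390,::-1]
a=cv2.resize(a,None,fx=4,fy=4,interpolation=cv2.INTER_CUBIC)
b=cv2.resize(b,None,fx=4.8,fy=4.8,interpolation=cv2.INTER_CUBIC)
cv2.imwrite('pics/t1.png',a);cv2.imwrite('pics/s1.png',b)
E
```

```text
(no output)
```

View pics/t1.png

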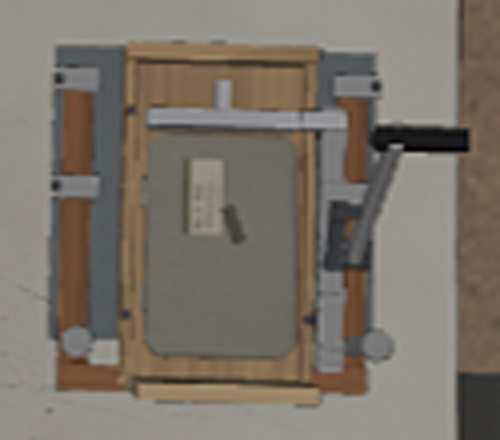

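View pics/s1.png

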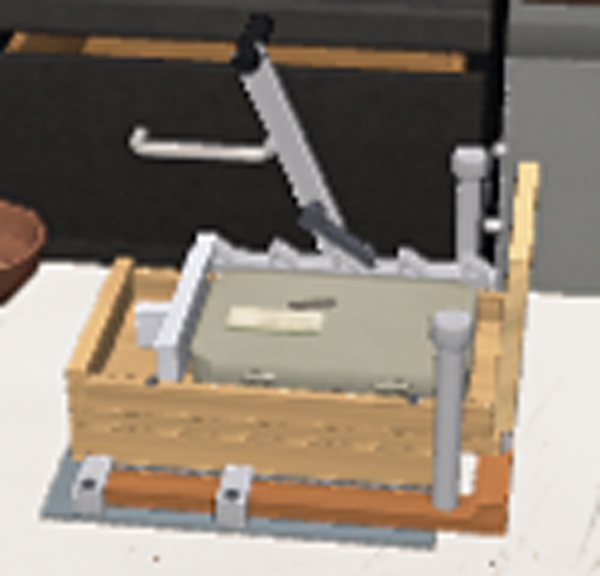

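The crops show these full-image pixels:

| Feature | Top | Side |
|---|---|---|
| Left knob | (338.6,229.9) | (358.6,198.3) |
| Right knob | (414.1,230.9) | (362.3,163.6) |
| Handle, outer middle | (427.1,179.4) | (317.9,137.3) |

The leaf is upright and the lever is at rest.

```bash
cat > tri.py <<'E'
import numpy as np
def tri(obs):
    A=[];b=[]
    for c,(u,v) in obs:
        R=np.array(c['R']);t=np.array(c['t'])
        for k,p in((0,(u-c['cx'])/c['fx']),(1,(v-c['cy'])/c['fy'])):
            A.append(R[k]-p*R[2]);b.append(p*t[2]-t[k])
    return np.linalg.lstsq(np.array(A),np.array(b),rcond=None)[0]
E
python3 - <<'E'
import pickle,numpy as np
from tri import tri
d=pickle.load(open('cam.pkl','rb'))
T,S=d['top'],d['side']
P=dict(L=((338.6,229.9),(358.6,198.3)),R=((414.1,230.9),(362.3,163.6)),H=((427.1,179.4),(317.9,137.3)))
X={k:tri([(T,a),(S,b)]) for k,(a,b) in P.items()}
for k in X: print(k,X[k].round(4))
# one-camera check: top ray at known height; fixed corners too
def ray(c,uv,z):
    R=np.array(c['R']);t=np.array(c['t']);o=-R.T@t
    r=R.T@np.array([(uv[0]-c['cx'])/c['fx'],(uv[1]-c['cy'])/c['fy'],1]);return (o+r*(z-o[2])/r[2]).round(4)
q=lambda x,y:(320+x/4-.4,145+y/4-.4)
for n,p,z in [('L',q(76,341),.111),('R',q(378,345),.111),('H',q(430,138),.16),('backL wall',q(125,43),.05),('backR wall',q(320,47),.05),('leafL',q(137,390),.124),('leafR',q(320,390),.124),('pushL',q(148,118),.06),('pushR',q(345,118),.06)]: print(n,ray(T,p,z))
E
```

```text
L [ 0.5396 -0.0849  0.103 ]
R [ 0.542  -0.2526  0.1026]
H [ 0.6508 -0.2694  0.1571]
L [ 0.5392 -0.0847  0.111 ]
R [ 0.5414 -0.2511  0.111 ]
H [ 0.6511 -0.2688  0.16  ]
backL wall [ 0.7159 -0.1114  0.05  ]
backR wall [ 0.7164 -0.2261  0.05  ]
leafL [ 0.5133 -0.1181  0.124 ]
leafR [ 0.5159 -0.2176  0.124 ]
pushL [ 0.6705 -0.1252  0.06  ]
pushR [ 0.6734 -0.2397  0.06  ]
```

The triangulated heights of 103 and 157 mm agree with the text. The feeder origin is about (0.5745, -0.168), with yaw of about 0.01. Before moving I'll check the glass case near the hand.

```bash
python3 - <<'E'
import cv2,pickle,numpy as np
from plant import ctrl
d=pickle.load(open('cam.pkl','rb'))
w=ctrl.read_camera('wrist')['image'][:,:,::-1]
a=cv2.resize(d['top']['image'][220:400,440:640,::-1],(400,360)); b=cv2.resize(d['side']['image'][0:180,360:560,::-1],(400,360))
c=np.zeros((600,800,3),np.uint8);c[:360,:400]=a;c[:360,400:]=b;c[360:,:384]=cv2.resize(w,(384,240))
cv2.imwrite('pics/m.png',c)
E
```

```text
(no output)
```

View pics/m.png

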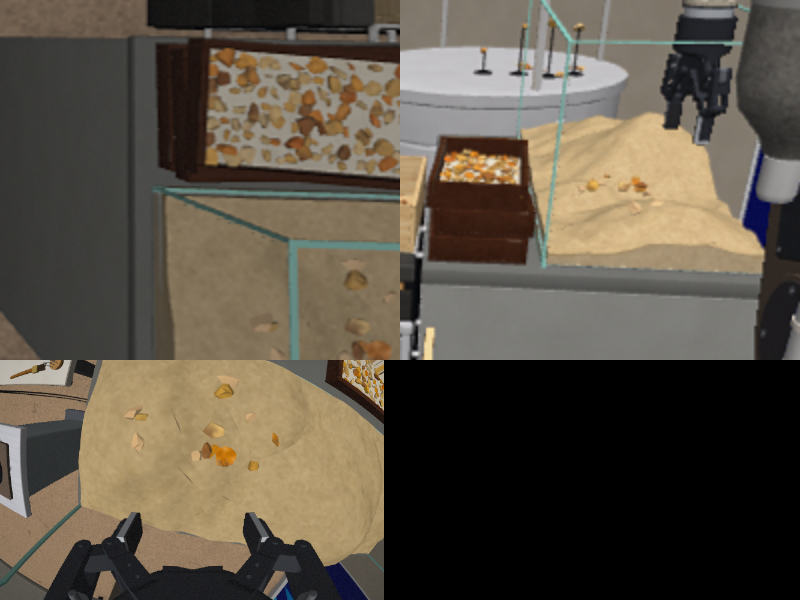

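```bash
python3 - <<'E'
import pickle,numpy as np
from tri import tri
d=pickle.load(open('cam.pkl','rb'));T,S=d['top'],d['side']
print(tri([(T,(517,315)),(S,(432.5,133))]),tri([(T,(585.5,341)),(S,(446,21))]))
# point on the left rim, in the top image at x=585.5, bottom row, vs side rim at (531,21)
for v in(360,380,400): print(v,tri([(T,(585.5,v)),(S,(531,21))]))
c=S
for X in([.171,-.653,.247],[.171,-.653,.231]):
    p=c['R']@np.array(X)+c['t'];print(p[:2]/p[2]*c['fx']+[c['cx'],c['cy']])
E
```

```text
[ 0.36337492 -0.47992685  0.10022961] [ 0.36518241 -0.48018958  0.39018866]
360 [ 0.25670422 -0.44509364  0.40593012]
380 [ 0.23988022 -0.45233451  0.40086994]
400 [ 0.22326292 -0.45888002  0.39700436]
[502.38581816  66.01898075]
[501.31288092  71.63584209]
```

The side and top views together show a glass wall at y=-0.48 with its rim at z≈0.39, between the hand at y=-0.65 and the bench. So I'll raise the hand over it first.

drive_tool([
  [[0,0,0.13],[0,0,-0.055],0.0],
  [[0,0,0.125],[0,0,-0.055],0.0],
  [[0,0,0],[0,0,-0.055],0.0],
  [[0,0,0],[0,0,-0.055],0.0],
  [[0,0,0],[0,0,0],0.0],
])

```text
time: 0.78
eef_pos: [0.1716, -0.6535, 0.4759]
tcp_rot: [1.0, 0.001, 0.001, 0.006]
contact_force: [0.1, -0.8, 0.4]
opening: 0.001
finger_force: 0.0
```

drive_tool([
  [[0,0,0],[0.03,-0.045,0],0.0],
  [[0,0,0],[0.03,-0.045,0],0.0],
  [[0,0,0],[0.03,-0.045,0],0.0],
  [[0,0,0],[0.03,-0.045,0],0.0],
  [[0,0,0],[0.03,-0.045,0],0.0],
])

```text
time: 1.4
eef_pos: [0.3217, -0.4258, 0.4666]
tcp_rot: [1.0, 0.001, -0.0, -0.001]
contact_force: [1.1, 0.5, 0.1]
opening: 0.006
finger_force: 0.0
```

drive_tool([
  [[0,0,0],[0.04,-0.04,0],0.0],
  [[0,0,0],[0.045,-0.04,0],0.0],
  [[0,0,0],[0.05,-0.03,0.02],0.0],
  [[0,0,0],[0.05,-0.03,0.02],0.0],
  [[0,0,0],[0.05,-0.02,0.02],0.0],
])

```text
time: 2.02
eef_pos: [0.557, -0.2653, 0.4064]
tcp_rot: [1.0, 0.001, -0.001, -0.0]
contact_force: [-0.0, -1.3, 0.2]
opening: 0.001
finger_force: 0.0
```

drive_tool([
  [[0,0,0],[0.01,-0.005,0.06],0.0],
  [[0,0,0],[0.005,-0.005,0.06],0.0],
  [[0,0,0],[0,0,0.06],0.0],
  [[0,0,0],[0,0,0.05],0.0],
  [[0,0,0],[0,0,0],0.0],
])

```text
time: 2.65
eef_pos: [0.5671, -0.2547, 0.1713]
tcp_rot: [1.0, 0.001, -0.006, -0.004]
contact_force: [0.4, -0.5, 0.0]
opening: -0.003
finger_force: 0.0
```

drive_tool([
  [[0,0,0],[0.005,0,0],0.0],
  [[0,0,0],[0,0,0.03],0.0],
  [[0,0,0],[0,0,0.025],0.0],
  [[0,0,0],[0,0,0.015],0.0],
  [[0,0,0],[0,0,0],0.0],
])

```text
time: 3.28
eef_pos: [0.5763, -0.2574, 0.1091]
tcp_rot: [1.0, 0.001, 0.0, 0.0]
contact_force: [-0.7, 0.0, 0.0]
opening: 0.003
finger_force: 0.0
```

drive_tool([
  [[0,0,0],[0,-0.004,0.006],0.0],
  [[0,0,0],[-0.015,0,0],0.0],
  [[0,0,0],[-0.015,0,0],0.0],
  [[0,0,0],[-0.015,0,0],0.0],
  [[0,0,0],[-0.015,0,0],0.0],
])

```text
time: 3.9
eef_pos: [0.515, -0.2532, 0.103]
tcp_rot: [1.0, 0.001, 0.001, 0.0]
contact_force: [2.2, 1.8, 2.5]
opening: -0.002
finger_force: 1.3
```

drive_tool([
  [[0,0,0],[-0.008,0,0],0.0],
  [[0,0,0],[-0.008,0,0],0.0],
  [[0,0,0],[-0.006,0,0],0.0],
  [[0,0,0],[-0.005,0,0],0.0],
  [[0,0,0],[0,0,0],0.0],
])

```text
time: 4.53
eef_pos: [0.49, -0.2535, 0.1026]
tcp_rot: [1.0, 0.0, 0.002, 0.0]
contact_force: [5.7, 0.1, -0.6]
opening: -0.0
finger_force: 3.2
```

drive_tool([
  [[0,0,0],[-0.004,0,0],0.0],
  [[0,0,0],[-0.003,0,0],0.0],
  [[0,0,0],[0,0,0],0.0],
])

```text
time: 4.9
eef_pos: [0.4891, -0.2537, 0.103]
tcp_rot: [1.0, -0.001, 0.011, 0.002]
contact_force: [27.0, 1.8, -12.2]
opening: 0.001
finger_force: 13.5
```

drive_tool([
  [[0,0,0],[0.03,0,0],0.0],
  [[0,0,0],[0.0,0,-0.04],0.0],
  [[0,0,0],[0,0,-0.05],0.0],
  [[0,0,0],[0.03,-0.05,0],0.0],
  [[0,0,0],[0.03,-0.05,0],0.0],
])

```text
time: 5.52
eef_pos: [0.5715, -0.1531, 0.1927]
tcp_rot: [1.0, -0.0, -0.0, 0.001]
contact_force: [0.1, -0.5, -0.3]
opening: 0.004
finger_force: 0.0
```

drive_tool([
  [[0,0,0],[0.004,-0.05,0],0.0],
  [[0,0,0],[0,-0.018,0],0.0],
  [[0,0,0],[0,0,0.03],0.0],
  [[0,0,0],[0,0,0.035],0.0],
  [[0,0,0],[0,0,0],0.0],
])

```text
time: 6.15
eef_pos: [0.5724, -0.0852, 0.1235]
tcp_rot: [1.0, 0.001, -0.004, -0.001]
contact_force: [0.1, 0.0, 0.3]
opening: -0.005
finger_force: 0.0
```

drive_tool([
  [[0,0,0],[0,0,0.021],0.0],
  [[0,0,0],[0,0,0],0.0],
  [[0,0,0],[-0.015,0,0],0.0],
  [[0,0,0],[-0.015,0,0],0.0],
  [[0,0,0],[-0.015,0,0],0.0],
])

```text
time: 6.78
eef_pos: [0.5305, -0.0857, 0.1079]
tcp_rot: [1.0, 0.001, 0.002, 0.001]
contact_force: [3.2, -0.2, 1.8]
opening: 0.0
finger_force: 1.3
```

drive_tool([
  [[0,0,0],[-0.015,0,0],0.0],
  [[0,0,0],[-0.012,0,0],0.0],
  [[0,0,0],[-0.008,0,0],0.0],
  [[0,0,0],[-0.006,0,0],0.0],
  [[0,0,0],[0,0,0],0.0],
])

```text
time: 7.4
eef_pos: [0.4903, -0.0851, 0.1064]
tcp_rot: [1.0, 0.0, 0.002, -0.0]
contact_force: [5.9, 0.2, 1.0]
opening: 0.0
finger_force: 2.8
```

drive_tool([
  [[0,0,0],[-0.005,0,0],0.0],
  [[0,0,0],[-0.003,0,0],0.0],
  [[0,0,0],[0,0,0],0.0],
])

```text
time: 7.78
eef_pos: [0.4894, -0.0854, 0.107]
tcp_rot: [1.0, -0.001, 0.013, 0.001]
contact_force: [29.0, 2.7, -18.0]
opening: -0.004
finger_force: 14.2
```

drive_tool([
  [[0,0,0],[0.03,0,0],0.0],
  [[0,0,0],[0.01,0,-0.04],0.0],
  [[0,0,0],[0.02,0,-0.04],0.0],
  [[0,0,0],[0.025,0.042,0],0.0],
  [[0,0,0],[0,0.041,0],0.0],
])

```text
time: 8.4
eef_pos: [0.5669, -0.1686, 0.186]
tcp_rot: [1.0, 0.002, -0.001, -0.0]
contact_force: [-0.5, 0.7, 0.2]
opening: -0.002
finger_force: 0.0
```

drive_tool([
  [[0,0,0],[0,0,0],0.0],
  [[0,0,0],[-0.008,0,0.02],0.0],
  [[0,0,0],[0,0,0.02],0.0],
  [[0,0,0],[0,0,0.02],0.0],
  [[0,0,0],[0,0,0.0],0.0],
])

```text
time: 9.02
eef_pos: [0.557, -0.1669, 0.1233]
tcp_rot: [1.0, 0.001, -0.003, -0.001]
contact_force: [-1.1, -0.6, -0.6]
opening: -0.002
finger_force: 0.0
```

drive_tool([
  [[0,0,0],[-0.014,0,0],0.0],
  [[0,0,0],[-0.014,0,0],0.0],
  [[0,0,0],[-0.014,0,0],0.0],
  [[0,0,0],[-0.014,0,0],0.0],
  [[0,0,0],[-0.012,0,0],0.0],
])

```text
time: 9.65
eef_pos: [0.4896, -0.1684, 0.1267]
tcp_rot: [1.0, 0.001, 0.0, 0.0]
contact_force: [1.7, 0.4, -0.2]
opening: 0.001
finger_force: 0.5
```

drive_tool([
  [[0,0,0],[-0.008,0,0],0.0],
  [[0,0,0],[0,0,0],0.0],
  [[0,0,0],[0,0,-0.04],0.0],
  [[0,0,0],[0,0,-0.04],0.0],
  [[0,0,0],[0,0,-0.04],0.0],
])

```text
time: 10.28
eef_pos: [0.4826, -0.1682, 0.2475]
tcp_rot: [1.0, 0.001, -0.0, -0.0]
contact_force: [0.2, -0.9, -1.1]
opening: -0.0
finger_force: 0.0
```

drive_tool([
  [[0,0,0],[0.045,0.022,0],0.0],
  [[0,0,0],[0.045,0.022,0],0.0],
  [[0,0,0],[0.045,0.022,0],0.0],
  [[0,0,0],[0.045,0.022,0],0.0],
  [[0,0,0],[0.04,0.016,0],0.0],
])

```text
time: 10.9
eef_pos: [0.7043, -0.2728, 0.2456]
tcp_rot: [1.0, 0.001, -0.0, -0.0]
contact_force: [-0.1, -0.2, 0.4]
opening: -0.001
finger_force: 0.0
```

drive_tool([
  [[0,0,0],[0,0,0],0.0],
  [[0,0,0],[0,0,0.03],0.0],
  [[0,0,0],[0,0,0.03],0.0],
  [[0,0,0],[0,0,0.03],0.0],
  [[0,0,0],[0,0,0.0],0.0],
])

```text
time: 11.52
eef_pos: [0.7004, -0.2705, 0.1524]
tcp_rot: [1.0, 0.001, -0.004, -0.002]
contact_force: [-0.1, 0.1, 0.0]
opening: -0.002
finger_force: 0.0
```

```bash
python3 - <<'E'
from plant import ctrl
import cv2,numpy as np
b=ctrl.read_camera('side')['image'][110:260,255:415,::-1];a=ctrl.read_camera('top')['image'][145:295,320:470,::-1]
c=np.hstack([cv2.resize(a,(400,400)),cv2.resize(b,(400,400))])
cv2.imwrite('pics/l.png',c);s=ctrl.get_state();print(s['time'],s['eef_pos'])
E
```

```text
11.625 [ 0.70271231 -0.27179577  0.15726612]
```

View pics/l.png

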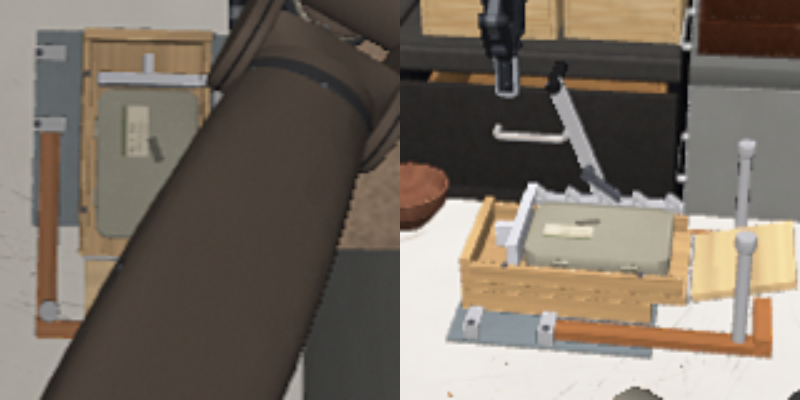

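The side view shows both supports out, with posts at about (745,240) and (745,145). The leaf is nearly level at (745,260), and the finger (508,90) is behind the handle (557,75). I'll wait for the leaf to settle, then start the first stroke.

drive_tool([
  [[0,0,0],[0,0,0],0.0],
  [[0,0,0],[0,0,0],0.0],
  [[0,0,0],[0,0,0],0.0],
  [[0,0,0],[0,0,0],0.0],
  [[0,0,0],[0,0,0],0.0],
])

```text
time: 12.25
eef_pos: [0.7028, -0.2719, 0.1563]
tcp_rot: [1.0, 0.001, -0.0, -0.0]
contact_force: [-0.3, 0.1, -0.6]
opening: -0.002
finger_force: 0.0
```

drive_tool([
  [[0,0,0],[0,0,0],0.0],
  [[0,0,0],[0,0,0],0.0],
  [[0,0,0],[0,0,0],0.0],
  [[0,0,0],[0,0,0],0.0],
  [[0,0,0],[0,0,0],0.0],
])

```text
time: 12.88
eef_pos: [0.7028, -0.2719, 0.1563]
tcp_rot: [1.0, 0.001, 0.0, 0.0]
contact_force: [-0.3, 0.1, -0.4]
opening: 0.006
finger_force: 0.0
```

drive_tool([
  [[0,0,0],[0,0,0],0.0],
  [[0,0,0],[0,0,0],0.0],
  [[0,0,0],[0,0,0],0.0],
  [[0,0,0],[0,0,0],0.0],
  [[0,0,0],[-0.015,0,0],0.0],
])

```text
time: 13.5
eef_pos: [0.6882, -0.2719, 0.1563]
tcp_rot: [1.0, 0.001, 0.0, 0.0]
contact_force: [0.3, -0.1, -0.3]
opening: -0.001
finger_force: 0.0
```

```bash
python3 - <<'E'
from plant import ctrl
import cv2
b=ctrl.read_camera('side')['image'][110:260,255:415,::-1]
cv2.imwrite('pics/l2.png',cv2.resize(b,(560,525)));s=ctrl.get_state();print(s['time'],s['eef_pos'])
E
```

```text
13.55 [ 0.68633182 -0.27191968  0.15609838]
```

View pics/l2.png

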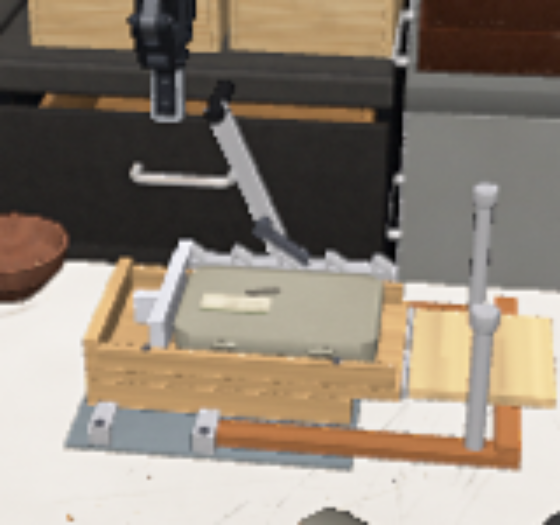

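The leaf now lies level, at about (480,360) on the bars, so I'll start the first stroke.

drive_tool([
  [[0,0,0],[-0.02,0,0],0.0],
  [[0,0,0],[-0.02,0,0],0.0],
  [[0,0,0],[-0.02,0,0],0.0],
  [[0,0,0],[-0.02,0,0],0.0],
  [[0,0,0],[-0.02,0,0],0.0],
])

```text
time: 14.18
eef_pos: [0.5897, -0.2725, 0.1582]
tcp_rot: [1.0, 0.001, 0.004, 0.001]
contact_force: [5.7, 0.0, -3.2]
opening: 0.006
finger_force: 2.8
```

drive_tool([
  [[0,0,0],[-0.012,0,0],0.0],
  [[0,0,0],[-0.01,0,0],0.0],
  [[0,0,0],[-0.006,0,0],0.0],
  [[0,0,0],[0,0,0],0.0],
])

```text
time: 14.68
eef_pos: [0.5605, -0.2719, 0.1556]
tcp_rot: [1.0, 0.001, 0.001, -0.0]
contact_force: [4.7, -0.6, -3.5]
opening: 0.001
finger_force: 2.4
```

drive_tool([
  [[0,0,0],[-0.004,0,0],0.0],
  [[0,0,0],[-0.002,0,0],0.0],
  [[0,0,0],[0,0,0],0.0],
])

```text
time: 15.05
eef_pos: [0.5583, -0.2718, 0.1556]
tcp_rot: [1.0, 0.0, 0.007, 0.001]
contact_force: [17.6, -0.6, -10.8]
opening: 0.001
finger_force: 8.5
```

drive_tool([
  [[0,0,0],[0.027,0,0],0.0],
  [[0,0,0],[0.027,0,0],0.0],
  [[0,0,0],[0.027,0,0],0.0],
  [[0,0,0],[0.027,0,0],0.0],
  [[0,0,0],[0.026,0,0],0.0],
])

```text
time: 15.68
eef_pos: [0.6885, -0.2719, 0.156]
tcp_rot: [1.0, 0.001, -0.001, -0.0]
contact_force: [-0.4, -0.6, 0.0]
opening: 0.001
finger_force: 0.0
```

drive_tool([
  [[0,0,0],[0,0,0],0.0],
  [[0,0,0],[0,0,0],0.0],
  [[0,0,0],[0,0,0],0.0],
  [[0,0,0],[0,0,0],0.0],
])

```text
time: 16.18
eef_pos: [0.6872, -0.2721, 0.1565]
tcp_rot: [1.0, 0.001, -0.0, -0.0]
contact_force: [-0.5, 0.2, 0.8]
opening: 0.003
finger_force: 0.0
```

```bash
python3 - <<'E'
from plant import ctrl
import cv2
b=ctrl.read_camera('side')['image'][110:260,255:415,::-1]
cv2.imwrite('pics/l3.png',cv2.resize(b,(560,525)));s=ctrl.get_state();print(s['time'],s['eef_pos'])
E
```

```text
16.225 [ 0.68729075 -0.2720756   0.15656222]
```

View pics/l3.png

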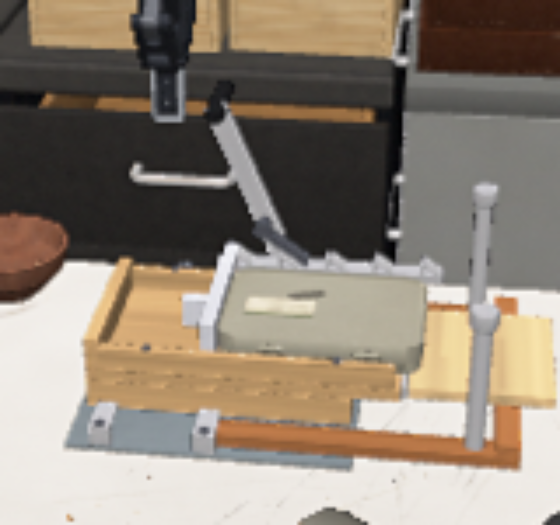

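The first notch is done. The pusher moved from (170,290) to (215,300), the lever is back at rest at (222,95), and the tin's front is at (425,300). On to the second stroke.

drive_tool([
  [[0,0,0],[-0.02,0,0],0.0],
  [[0,0,0],[-0.02,0,0],0.0],
  [[0,0,0],[-0.02,0,0],0.0],
  [[0,0,0],[-0.02,0,0],0.0],
  [[0,0,0],[-0.02,0,0],0.0],
])

```text
time: 16.85
eef_pos: [0.5894, -0.2725, 0.1584]
tcp_rot: [1.0, 0.001, 0.004, 0.001]
contact_force: [5.4, -1.2, -3.6]
opening: 0.0
finger_force: 2.9
```

drive_tool([
  [[0,0,0],[-0.012,0,0],0.0],
  [[0,0,0],[-0.01,0,0],0.0],
  [[0,0,0],[-0.008,0,0],0.0],
  [[0,0,0],[-0.004,0,0],0.0],
  [[0,0,0],[0,0,0],0.0],
])

```text
time: 17.48
eef_pos: [0.5582, -0.2719, 0.1554]
tcp_rot: [1.0, -0.0, 0.007, 0.001]
contact_force: [18.4, -1.5, -13.7]
opening: 0.0
finger_force: 9.2
```

The force shows the lever at its stop again, so I'll return it, wait, then make the third stroke.

drive_tool([
  [[0,0,0],[0.027,0,0],0.0],
  [[0,0,0],[0.027,0,0],0.0],
  [[0,0,0],[0.027,0,0],0.0],
  [[0,0,0],[0.027,0,0],0.0],
  [[0,0,0],[0.026,0,0],0.0],
])

```text
time: 18.1
eef_pos: [0.6881, -0.2719, 0.1561]
tcp_rot: [1.0, 0.001, -0.001, -0.0]
contact_force: [0.6, -0.1, 0.1]
opening: -0.0
finger_force: 0.0
```

drive_tool([
  [[0,0,0],[0,0,0],0.0],
  [[0,0,0],[0,0,0],0.0],
  [[0,0,0],[0,0,0],0.0],
  [[0,0,0],[0,0,0],0.0],
])

```text
time: 18.6
eef_pos: [0.6872, -0.2721, 0.1566]
tcp_rot: [1.0, 0.001, -0.0, 0.0]
contact_force: [0.0, -0.2, -0.4]
opening: -0.004
finger_force: 0.0
```

drive_tool([
  [[0,0,0],[-0.02,0,0],0.0],
  [[0,0,0],[-0.02,0,0],0.0],
  [[0,0,0],[-0.02,0,0],0.0],
  [[0,0,0],[-0.02,0,0],0.0],
  [[0,0,0],[-0.02,0,0],0.0],
])

```text
time: 19.23
eef_pos: [0.5892, -0.2725, 0.1583]
tcp_rot: [1.0, 0.001, 0.004, 0.001]
contact_force: [7.1, -1.0, -3.8]
opening: -0.004
finger_force: 2.9
```

drive_tool([
  [[0,0,0],[-0.012,0,0],0.0],
  [[0,0,0],[-0.01,0,0],0.0],
  [[0,0,0],[-0.008,0,0],0.0],
  [[0,0,0],[-0.004,0,0],0.0],
  [[0,0,0],[0,0,0],0.0],
])

```text
time: 19.85
eef_pos: [0.5581, -0.2718, 0.1554]
tcp_rot: [1.0, -0.0, 0.008, 0.001]
contact_force: [19.1, -1.3, -12.8]
opening: 0.001
finger_force: 9.2
```

drive_tool([
  [[0,0,0],[0.027,0,0],0.0],
  [[0,0,0],[0.027,0,0],0.0],
  [[0,0,0],[0.027,0,0],0.0],
  [[0,0,0],[0.027,0,0],0.0],
  [[0,0,0],[0.035,0,0],0.0],
])

```text
time: 20.48
eef_pos: [0.6969, -0.272, 0.1562]
tcp_rot: [1.0, 0.001, -0.001, -0.0]
contact_force: [-0.1, -0.8, 0.6]
opening: -0.0
finger_force: 0.0
```

drive_tool([
  [[0,0,0],[0,0,-0.03],0.0],
  [[0,0,0],[0,0,-0.03],0.0],
  [[0,0,0],[0,0,-0.03],0.0],
  [[0,0,0],[0,0,0],0.0],
  [[0,0,0],[0,0,0],0.0],
])

```text
time: 21.1
eef_pos: [0.696, -0.2717, 0.2447]
tcp_rot: [1.0, 0.001, -0.001, -0.001]
contact_force: [-0.7, 0.0, -1.2]
opening: -0.001
finger_force: 0.0
```

```bash
python3 - <<'E'
from plant import ctrl
import cv2
b=ctrl.read_camera('side')['image'][110:390,195:415,::-1]
cv2.imwrite('pics/l4.png',cv2.resize(b,(471,600)));s=ctrl.get_state();print(s['time'],s['eef_pos'])
E
```

```text
21.15 [ 0.69577372 -0.27155069  0.24383115]
```

View pics/l4.png

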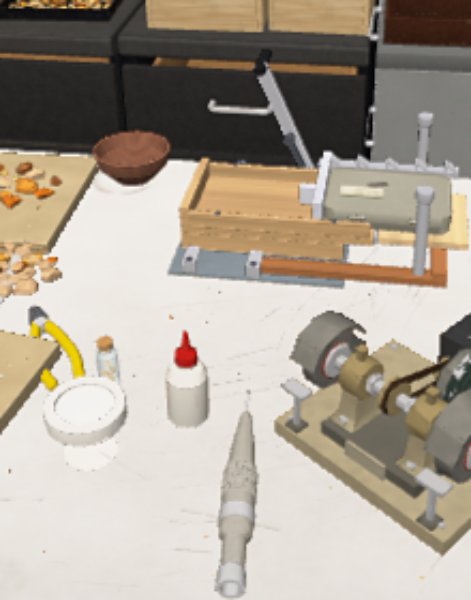

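The tin (390,195) lies flat across the bed and leaf, the pusher (320,190) is three notches on, and the lever is back at rest (265,60). The bystanders haven't moved, and the arm is clear of everything.

```bash
python3 -c "
from plant import ctrl
print(ctrl.sign_off())"
```

```text
the job is handed in; nothing more can be done
None
```

I handed the job in at about 21 s: both supports are out, the leaf is level, and three full lever strokes moved the tin three notches onto the leaf; nothing looked disturbed in the last picture, but the hand-in gave no verdict.

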